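# Fit a centrifuge adapter sleeve on its checking stand and set the shoe

### The arm

A 7-joint arm with a two-finger parallel gripper is mounted at the origin on the work surface. World frame = base frame: x ahead of the robot, y to its left, z up, the work surface at z = 0. Lengths are in m, angles in rad, forces in N, time in s.
With the tool pointing down it reaches from about 0.425 to 0.95 m from the base axis. Payload 4.7 kg.
Tool frame: the origin (TCP) lies between the finger pads; the fingertips stand 25 mm ahead of it and the grasp point (between the pads) lies 6 mm ahead of it; x points along the fingers, z is the direction in which the jaws open and shut, and the axes are right-handed (so a half turn about x gives the same grasp; the last joint's range is limited). The gripper opens to 85 mm and grips with 20 to 120 N. Pads are 22 mm wide; open, the fingers measure 114 mm over their backs; the gripper's body (76 mm by 85 mm) begins 54 mm behind the grasp point. The pads swing forward as they close: fully open they stand 13 mm farther back than shut.
Start: joints at [1.211, 0.469, -0.049, 1.532, 0.024, 1.141, -0.082], TCP at [0.219, -0.638, 0.256] pointing down, gripper open.
Joint ranges: [-2.59, 2.59], [-0.33, 1.99], [-1.39, 1.29], [0.1, 2.45], [-1.04, 4.18], [0.21, 1.99], [-2.66, 2.66]. Speed limits (rad/s): [2.57, 2.57, 3.14, 3.14, 3.14, 3.14, 3.14].

### API

Orientations are given as a 3x3 rotation matrix whose columns are the frame's x, y, z axes.
In Python, from rig import * gives the robot as it stands. Calls block until the motion is done:
- movep(position, orientation): joint-space move of the TCP to a pose.
- move_l(position, attitude=None, feed=0.15, until_force=None): straight line of the TCP; attitude=None keeps the orientation; feed is the mean speed in m/s. With until_force (N) it stops when the force on the tool has changed by that much, and returns True; else False.
- move_joints(angles): joint-space move.
- command_gripper(opening, newtons=None): finger opening in m; newtons is the grip in N (None keeps the last); returns when the fingers have stopped.
- sleep(seconds).
- inverse_kinematics(position, orientation): joint angles nearest the present ones, or None.
- sense(): the state.
- camera(name): name is "scene" or "top" or "wrist"; returns (picture, depth): 384x512x3 uint8, red, green, blue; 384x512 float32, m along the optical axis (not along the pixel's ray), 0 where there is no reading.
- camera_params(name): a dict with "K" (3x3 intrinsics, pixels), "position" and "rotation" of the camera in the world; the wrist camera has in their place "tool_from_camera" (4x4, takes a point from camera to tool coordinates, whose origin is the TCP and whose axes are the tool frame's). Camera axes: x right, y down, z forward; pixel columns grow to the right and rows downward; lengths in m; the calibration is good to about 2 mm. The wrist camera is an equidistant fisheye: a pixel r from the principal point sees the ray r / f radians off the axis. A picture is of the moment at which its call begins: read the wrist's pose just before it. camera_params takes no time and is no camera call.
A pose or a line that the arm cannot do raises Unreachable and nothing moves.
- finish_job(): hands the job in, once; it reports no verdict.
The state is a dict: "time_s": time; "joint_pos": joint angles; "qd": joint speeds; "joint_efforts": joint torques, N m; "position": TCP position; "tcp_rot": TCP orientation; "wrist_force": force on the tool from outside, world axes, zero at the start; "ft_torque": the same for the moment, N m; "finger_gap": finger opening in m.
Only numpy, scipy, OpenCV 4.12 (cv2) and the standard library are available. Lean on these libraries where they do the work, as an engineer would, in place of code of your own. Each camera call takes 0.05 s, during which the arm holds its last target. There are 200 camera calls.

### The job

Slide the blue adapter sleeve all the way down over the gauge pin of the checking stand (the white one's bore is too narrow) and let go of it. Then turn the black thumbscrew clockwise until it seats, back it off a quarter turn, and finish still gripping the thumbscrew there, without letting go. Leave the white sleeve, the bottles, the jar and the timer where they are.

Things in the scene. Friction and masses are not known exactly. Their poses are not given: they have to be found in the camera images.
- sleeve_blue_mid (a point): Centre (on the axis, half-way up) of the blue plastic tube-adapter sleeve, the one that fits: a plain upright tube, 36 mm outside, 56 mm tall, bore 18.5 mm right through, about 45 g, loose. It stands upright on the black mat; its z axis is the tube's axis.
- sleeve_white_mid (a point): Centre of the white sleeve: same outside (36 mm by 56 mm tall), but a bore of only 11 mm, so it does not go on the pin. It stands on the same mat, 100 mm from the blue one, centre to centre; either may be on the left. To be left alone.
- mat: Black rubber mat, 130 mm by 220 mm (its x and y), 4 mm thick, fixed to the bench; origin at the centre of its underside. The sleeves stand on its y centre line, 50 mm either side of its centre.
- stand: The checking stand: a fixed aluminium plate, 100 mm (x) by 220 mm (y) by 20 mm thick, origin at the centre of its underside. Its y axis points from the thumbscrew (60 mm to -y) to the gauge pin (60 mm to +y). A red brake shoe, 8 mm tall and 26 mm wide, lies on the plate on the pin's -y side, 2 mm from the sleeve when the screw is seated.
- pin_foot (a point): Foot of the upright steel gauge pin, where it leaves the top of the stand's plate, 20 mm above the bench; axes as the stand's. The pin is 15.5 mm in diameter and 40 mm tall, its top 8 mm tapered to 8 mm diameter. With the sleeve fully down, the sleeve's centre is 28 mm above this point. Room for the fingers is best on the +x and -x sides of the sleeve, clear of the shoe.
- wing (a point): Grip point of the thumbscrew, on its vertical axis, 74 mm above the bench. A black upright wing, 44 mm long (this x axis; +x to the end with a yellow mark on top), 10 mm thick (y), from 20 mm below to 14 mm above this point. 30 mm below this point is the top of its 44 mm square blue housing. Pinch it across the 10 mm from above. It does not rise or sink as it turns.
- thumbscrew (a joint): Turn of the thumbscrew, rad: grows as it is turned clockwise seen from above (tightened), 4.00 when seated, at a hard stop, where the yellow-marked end of the wing points to the gauge pin. At the start it stands 1.0 to 2.7 rad short of seated. A quarter turn (1.57 rad) back, anticlockwise, is 2.43. It stays where it is left (friction about 0.05 N m).
- amber_bottle: Loose brown bottle with white cap, 56 mm diameter, 120 mm tall, origin at the centre of its underside; leave alone.
- buffer_bottle: Loose white bottle with blue cap, 64 mm diameter, 130 mm tall, origin at the centre of its underside; leave alone.
- jar: Loose clear jar with red cap, 66 mm diameter, 80 mm tall, origin at the centre of its underside; leave alone.
- timer_mid (a point): Centre of a loose white digital timer, 70 mm square, 18 mm thick, lying flat; leave alone.

How it is judged:
On the way, in this order (a step that is already met when the one before it is completed fails the run):
1. the blue sleeve is fully down on the gauge pin and let go (horizontal distance between sleeve_blue_mid and pin_foot below 0.005 m and z of sleeve_blue_mid in the frame of pin_foot below 0.032 m and angle between sleeve_blue_mid's own z axis and vertical below 0.1 rad and contact force between sleeve_blue and the fingers below 0.1 N), for 0.2 s.
2. then the thumbscrew is turned until it seats (value of joint thumbscrew above 3.9 rad), for 0.1 s.
At the end, for the whole second after the job is handed in: The blue sleeve is fully down on the gauge pin (centre within 5 mm of the pin's axis, bottom within 4 mm of the plate, upright within 0.1 rad), the thumbscrew stands still a quarter turn (1.57 rad, within 0.3 rad) back from seated, and the fingers still grip it (contact force over 1.5 N) (horizontal distance between sleeve_blue_mid and pin_foot below 0.005 m and z of sleeve_blue_mid in the frame of pin_foot below 0.032 m and angle between sleeve_blue_mid's own z axis and vertical below 0.1 rad and value of joint thumbscrew between 2.13 and 2.73 rad and velocity of joint thumbscrew between -0.1 and 0.1 rad/s and contact force between the fingers and thumbscrew above 1.5 N); the arm keeps its last pose, push and grip.
It fails at once if the white sleeve, a bottle, the jar or the timer is moved by more than 30 mm (distance of any of sleeve_white_mid, timer_mid, amber_bottle, buffer_bottle, jar from where it was at the start of the episode above 0.03 m).
It also fails if it takes over 70 s, if anything falls off the work surface, if the arm or the gripper's body presses on something with over 40 N, if the wrist force passes 120 N, or if a joint passes its speed limit or range.

## Working session

There is one attempt and no reset: what is moved stays moved. The work goes in short steps, each a Python script; the robot and the scene stay as the last script left them, time stands still between calls to the robot, and variables do not carry over. Pictures are saved under pics/ and viewed, about 8 in all and at most 12, crops included, and the job is handed in when it is done.

```bash
mkdir -p pics; ls; python3 - <<'E'
from rig import *
import cv2, numpy as np
ims=[]
for n in ("scene","top"):
    p,d=camera(n); np.savez(f"pics/{n}0.npz",p=p,d=d); cv2.imwrite(f"pics/{n}0.png",p[:,:,::-1])
    c=camera_params(n); print(n,np.round(c["K"],1).tolist(),np.round(c["position"],3),np.round(c["rotation"],3).tolist())
s=sense();print(s["time_s"],s["tcp_rot"].round(2).tolist() if hasattr(s["tcp_rot"],'round') else s["tcp_rot"],s["position"],s["finger_gap"])
E
```

```text
pics
scene [[460.8, 0.0, 257.8], [0.0, 460.8, 191.8], [0.0, 0.0, 1.0]] [ 1.164 -0.281  1.187] [[0.408, 0.76, -0.506], [0.913, -0.334, 0.235], [0.01, -0.558, -0.83]]
top [[482.7, 0.0, 260.7], [0.0, 482.7, 196.0], [0.0, 0.0, 1.0]] [0.221 0.006 1.6  ] [[-0.014, -0.984, 0.179], [-1.0, 0.014, 0.002], [-0.004, -0.179, -0.984]]
0.1 [[-0.0, 0.95, 0.32], [0.0, 0.32, -0.95], [-1.0, -0.0, -0.0]] [ 0.21910695 -0.6379326   0.25536461] 0.08534021523544154
```

View pics/top0.png

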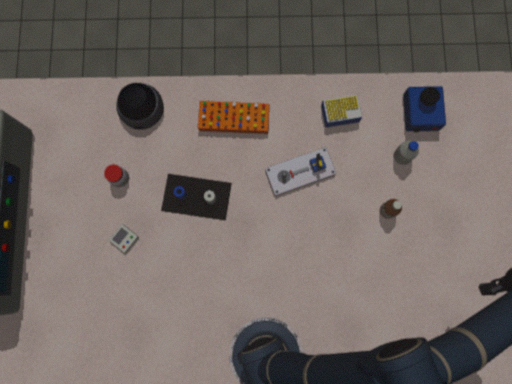

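View pics/scene0.png

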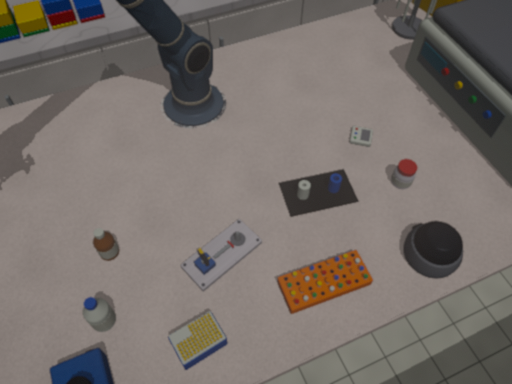

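Top view: blue sleeve at (179,191), white at (209,196), plate at (300,172) with the screw at (318,162) and the pin at (284,177). The scene view agrees with this. Next I'll get coarse positions and take wrist close-ups.

```bash
cat > h.py <<'E'
from rig import *
import cv2, numpy as np
def down(a):  # jaws open along angle a
    x=np.array([0,0,-1.]);z=np.array([np.cos(a),np.sin(a),0]);return np.stack([x,np.cross(z,x),z],1)
def cast(name,uv,h,pose=None):
    c=camera_params(name);K=np.array(c["K"]);uv=np.array(uv,float).reshape(-1,1,2)
    if name=="wrist":
        n=cv2.fisheye.undistortPoints(uv,K,np.zeros(4))[:,0]
        T=np.array(c["tool_from_camera"]);R0=np.array(pose[1]);R=R0@T[:3,:3];o=np.array(pose[0])+R0@T[:3,3]
    else: n=cv2.undistortPoints(uv,K,None)[:,0];R=np.array(c["rotation"]);o=np.array(c["position"])
    d=np.c_[n,np.ones(len(n))]@R.T
    return o+d*((h-o[2])/d[:,2])[:,None]
def shot(tag):
    s=sense();pose=(s["position"],s["tcp_rot"]);p,d=camera("wrist")
    np.savez(f"pics/{tag}.npz",p=p,d=d,pos=pose[0],rot=pose[1]);cv2.imwrite(f"pics/{tag}.png",p[:,:,::-1]);return p,d,pose
E
python3 - <<'E'
from h import *
b=cast("top",[179,191],.06)[0];w=cast("top",[209,196],.06)[0];pin=cast("top",[284,177],.04)[0];sc=cast("top",[318,162],.07)[0]
print(b,w,pin,sc)
c=camera_params("wrist");print(c["K"],np.round(c["tool_from_camera"],3))
mid=(pin+sc)/2;
for a in (np.pi/2,0,-np.pi/2):
    print(a,[inverse_kinematics([q[0],q[1],.33],down(a)) for q in (mid,b)])
a=-np.pi/2
movep([mid[0]-.05,mid[1],.33],down(a)); shot("stand1"); print(sense()["position"],sense()["time_s"])
m=(b+w)/2
movep([m[0]-.05,m[1],.30],down(a)); shot("mat1"); print(sense()["position"],sense()["time_s"])
A=cv2.imread("pics/stand1.png");B=cv2.imread("pics/mat1.png")
cv2.imwrite("pics/both1.png",cv2.resize(np.vstack([A,B]),(450,600)) if 0 else np.hstack([A,B])[:,:, :][:, 112:912] if 0 else cv2.resize(np.hstack([A,B]),(800,300)))
E
```

```text
[0.52114203 0.27393156 0.06      ] [0.5032141  0.17628418 0.06      ] [ 0.56718168 -0.0692791   0.04      ] [ 0.60897051 -0.17979276  0.07      ]
[[297.31863964   0.         257.944536  ]
 [  0.         297.31863964 194.90124784]
 [  0.           0.           1.        ]] [[-0.001 -0.311  0.951 -0.117]
 [ 0.    -0.951 -0.311  0.079]
 [ 1.     0.     0.001  0.   ]
 [ 0.     0.     0.     1.   ]]
1.5707963267948966 [array([ 0.73265479,  0.40140533, -0.8098611 ,  1.58643928,  0.29954279,
        1.28304071,  1.44756486]), array([ 0.31074818,  0.58814649, -1.30876841,  1.60288439,  0.57499401,
        1.39962347,  0.51265025])]
0 [array([ 0.61236983,  0.3594714 , -0.63079334,  1.59297858,  0.21959905,
        1.26109329, -0.05521929]), array([ 0.20495643,  0.46392792, -1.06587797,  1.60746833,  0.41629372,
        1.31904802, -0.92196044])]
-1.5707963267948966 [array([ 0.41501   ,  0.317941  , -0.35986748,  1.60443745,  0.11664306,
        1.24045057, -1.53702298]), array([ 0.26701961,  0.52376894, -1.19461752,  1.60471639,  0.49621462,
        1.35615179, -2.56143674])]
[ 0.53791476 -0.125744    0.32979101] 2.3333
[0.463219   0.22353807 0.2999317 ] 3.7333
```

View pics/both1.png

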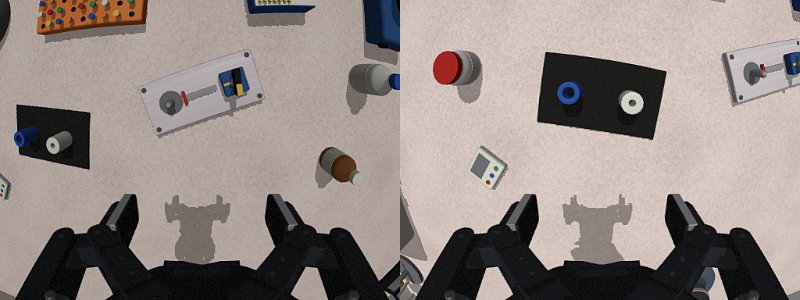

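The stand close-up shows the plate with the pin at about (172,103), the shoe at (185,97), and the wing and housing at (235,82) with the yellow mark toward the lower end. In the mat view the blue ring is at (568,93) and the white one at (632,102). I'll measure these with masks and depth.

```bash
cat >> h.py <<'E'
def cloud(p,d,pose):
    v,u=np.mgrid[:384,:512];c=camera_params("wrist")
    n=cv2.fisheye.undistortPoints(np.stack([u,v],-1).reshape(-1,1,2).astype(float),np.array(c["K"]),np.zeros(4))[:,0]
    T=np.array(c["tool_from_camera"]);R0=np.array(pose[1])
    P=np.c_[n,np.ones(len(n))]*d.reshape(-1,1);P=P@(R0@T[:3,:3]).T+np.array(pose[0])+R0@T[:3,3]
    P[d.ravel()==0]=9
    return P.reshape(384,512,3)
def hsv(p): return cv2.cvtColor(p,cv2.COLOR_RGB2HSV)
def near(P,c,r): return np.hypot(P[...,0]-c[0],P[...,1]-c[1])<r
def ld(tag): z=np.load(f"pics/{tag}.npz");return z["p"],z["d"],(z["pos"],z["rot"])
E
python3 - <<'E'
from h import *
p,d,pose=ld("mat1");P=cloud(p,d,pose)
for c in ([.521,.274],[.503,.176]):
    m=near(P,c,.04)&(P[...,2]>.052)&(P[...,2]<.068)
    q=P[m];print("sleeve",len(q),q[:,2].mean(),q.mean(0),cv2.minEnclosingCircle(q[:,:2].astype(np.float32)))
    # pixel-based circle of top plane
H=hsv(p);bm=((H[...,0]>100)&(H[...,0]<130)&(H[...,1]>120)&near(P,[.521,.274],.05)).astype(np.uint8)
v,u=np.nonzero(bm);print("blue px",u.min(),u.max(),v.min(),v.max())
p,d,pose=ld("stand1");P=cloud(p,d,pose);H=hsv(p)
m=near(P,[.588,-.125],.14)&(P[...,2]>.014)&(P[...,2]<.026)
r=cv2.minAreaRect(P[m][:,:2].astype(np.float32));print("plate",r,np.median(P[m][:,2]))
m=near(P,[.567,-.069],.025)&(P[...,2]>.035);q=P[m];print("pin",len(q),q.mean(0),q[:,2].max())
m=near(P,[.609,-.18],.035)&(P[...,2]>.080);q=P[m];print("wing",len(q),q.mean(0),q[:,2].max(),cv2.minAreaRect(q[:,:2].astype(np.float32)))
y=(H[...,0]>20)&(H[...,0]<35)&(H[...,1]>120)&near(P,[.609,-.18],.05);print("yellow",y.sum(),P[y].mean(0))
cv2.imwrite("pics/crop2.png",np.hstack([cv2.resize(p[60:190,165:345,::-1],None,fx=3,fy=3)]))
E
```

```text
sleeve 505 0.059051848009030836 [0.52161951 0.27369472 0.05905185] ((0.5220836997032166, 0.27424466609954834), 0.018200164660811424)
sleeve 602 0.059255658793226335 [0.50603821 0.17598194 0.05925566] ((0.5058839917182922, 0.1754883974790573), 0.017870523035526276)
blue px 21 233 104 383
plate ((0.5938522815704346, -0.12656623125076294), (0.10113334655761719, 0.22104927897453308), 19.15778923034668) 0.019577990147141303
pin 6585 [ 0.54911964 -0.06895106  0.37246362] 0.413546390883076
wing 312 [ 0.61345519 -0.18269052  0.08726812] 0.09022594227685592 ((0.6132937669754028, -0.183120459318161), (0.044591911137104034, 0.010459651239216328), 10.07683277130127)
yellow 143 [ 0.60339727 -0.18233345  0.08070224]
```

View pics/crop2.png

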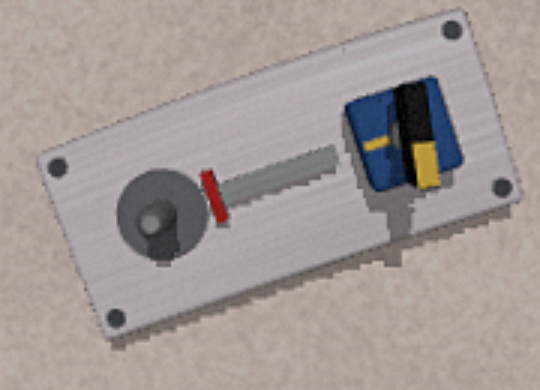

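The stand and wing measurements agree: rect centre minus 60 mm gives (.6136,-.1833), and the wing was measured at (.6133,-.1831). The yellow end points to 190°, so the screw is about 1.41 rad short of seated. Now I'll take a second, closer look at the pin from the approach and then pick the sleeve.

```bash
cat >> h.py <<'E'
SA=np.deg2rad(19.16);C=np.array([.59385,-.12657]);SY=np.array([-np.sin(SA),np.cos(SA)])
PIN=C+.06*SY;SCR=C-.06*SY
E
python3 - <<'E'
from h import *
p,d,pose=ld("stand1");print("plate pin",PIN,"tip ray",cast("wrist",[215,134],.06,pose))
a=np.deg2rad(-9.2);b=np.array([.5220,.2740])
command_gripper(.065,30)
movep([*b,.16],down(a)); p,d,pose=shot("b2");P=cloud(p,d,pose)
m=near(P,b,.03)&(P[...,2]>.055)&(P[...,2]<.065);q=P[m];print(len(q),q.mean(0),cv2.minEnclosingCircle(q[:,:2].astype(np.float32)),sense()["position"])
E
```

```text
plate pin [ 0.57415756 -0.06989366] tip ray [[ 0.57457618 -0.07041058  0.06      ]]
1180 [0.52179583 0.27585305 0.05914258] ((0.5216574668884277, 0.2748515009880066), 0.018112095072865486) [0.52225707 0.27405966 0.16071858]
```

View pics/b2.png

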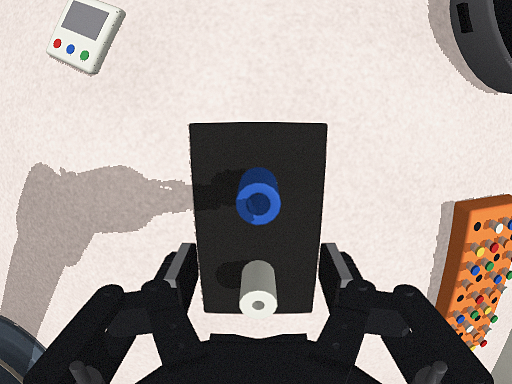

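The picture shows the blue ring at (258,203), centred between the pads along the jaw direction, with the white sleeve below it at (258,300). Picking it now.

```bash
python3 - <<'E'
from h import *
b=np.array([.5218,.2745]);a=np.deg2rad(-9.2)
print(move_l([*b,.050],feed=.1,until_force=8),sense()["position"])
command_gripper(0.0,30);s=sense();print(s["finger_gap"],s["position"],s["wrist_force"])
move_l([*b,.20],feed=.12)
movep([*PIN,.20],down(SA)); 
move_l([*PIN,.118],feed=.1)   # sleeve bottom ~ .072
s=sense();print(s["finger_gap"],s["position"],s["time_s"])
p,d,pose=shot("pin2")
cv2.imwrite("pics/pin2c.png",cv2.resize(p[100:384,130:390,::-1],None,fx=2,fy=2))
E
```

```text
False [0.52221958 0.27487892 0.05069197]
0.03620925220505811 [0.52218622 0.27461765 0.05067698] [-0.91436782 -0.16416309  5.09067311]
0.03586826519972188 [ 0.57470015 -0.06971275  0.11860368] 10.45
```

View pics/pin2c.png

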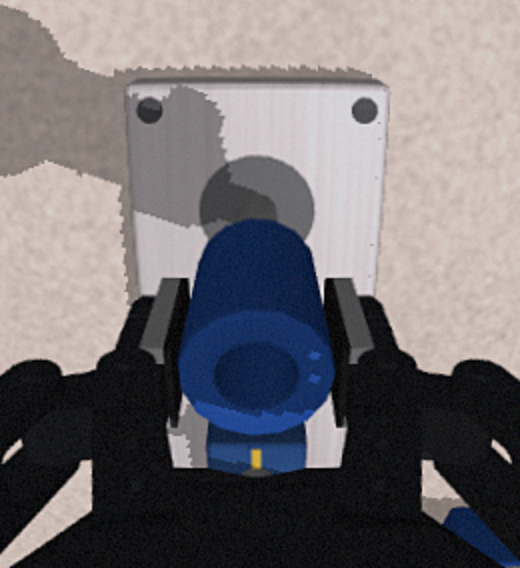

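The sleeve is held upright and centred over the pin disc (257,205). Descending under a force guard.

```bash
python3 - <<'E'
from h import *
p,d,pose=ld("pin2");P=cloud(p,d,pose);H=hsv(p)
m=near(P,PIN,.04)&(P[...,2]>.120)&(P[...,2]<.136)&(H[...,0]>100)&(H[...,0]<130)&(H[...,1]>100);q=P[m]
print(len(q),cv2.minEnclosingCircle(q[:,:2].astype(np.float32)),PIN)
T=PIN-[.0004,-.0000]
print(move_l([*T,.067],feed=.04,until_force=8));s=sense();print(s["position"],s["wrist_force"],s["ft_torque"],s["time_s"])
E
```

```text
3713 ((0.5720303058624268, -0.06357326358556747), 0.031171666458249092) [ 0.57415756 -0.06989366]
False
[ 0.57396243 -0.06991027  0.06728861] [ 0.3095305   0.4272517  -1.27435204] [ 0.0466943   0.00515184 -0.01526426] 11.925
```

It went down without contact. Now I'll release, retreat and check.

```bash
python3 - <<'E'
from h import *
command_gripper(.06,30);sleep(.3)
move_l([*PIN,.19],feed=.12)
mid=C-.05*np.array([np.cos(SA),np.sin(SA)])
movep([SCR[0],SCR[1],.19],down(np.deg2rad(100.1)));p,d,pose=shot("chk");P=cloud(p,d,pose)
movep([mid[0],mid[1],.25],down(np.deg2rad(100.1)));p,d,pose=shot("chk2");P=cloud(p,d,pose);H=hsv(p)
m=near(P,PIN,.03)&(P[...,2]>.06)&(P[...,2]<.12);q=P[m];print("sleeve top",len(q),np.percentile(q[:,2],[50,95]) if len(q) else 0,cv2.minEnclosingCircle(q[:,:2].astype(np.float32)) if len(q) else 0)
m=near(P,SCR,.035)&(P[...,2]>.080)&(P[...,2]<.1);q=P[m]
print("wing",len(q),cv2.minAreaRect(q[:,:2].astype(np.float32)) if len(q) else 0,SCR,sense()["position"],sense()["time_s"])
cv2.imwrite("pics/chk2v.png",cv2.resize(np.hstack([cv2.imread("pics/chk.png"),p[...,::-1]]),(800,300)))
E
```

```text
sleeve top 813 [0.07489749 0.0762494 ] ((0.5728776454925537, -0.07023242861032486), 0.018168970942497253)
wing 390 ((0.6126617789268494, -0.1831338107585907), (0.04372571036219597, 0.010103358887135983), 8.970379829406738) [ 0.61354244 -0.18324634] [ 0.54662279 -0.14349539  0.24998084] 15.6083
```

View pics/chk2v.png

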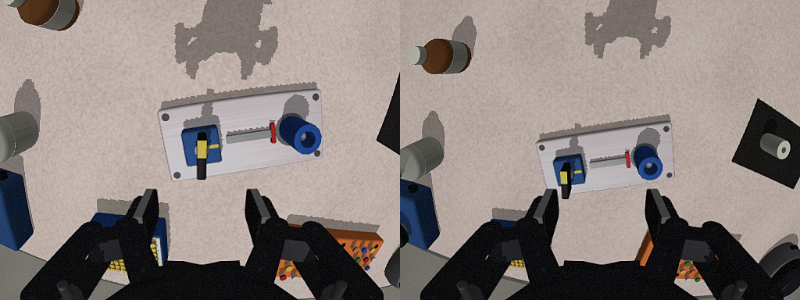

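The sleeve top is at 0.0755 m, so it is fully down and about 1 mm off axis. The white sleeve and the bottles are unmoved. The wing's long axis is at 9–10°. Now I'll grip the wing and turn it.

```bash
python3 - <<'E'
from h import *
w=[.6131,-.1832];z=.081
movep([*w,.17],down(np.deg2rad(99.5)))
command_gripper(.04,50)
print(move_l([*w,z],feed=.08,until_force=8),sense()["position"])
command_gripper(0.0,50);s=sense();print(s["finger_gap"],s["position"],s["wrist_force"],s["ft_torque"])
for a in list(np.arange(95,19.2,-5))+[19.2,17,15]:
    move_l([*w,z],down(np.deg2rad(a)),feed=.05);s=sense()
    zz=np.array(s["tcp_rot"])[:,2];print(round(a,1),np.rad2deg(np.arctan2(zz[1],zz[0])).round(1),round(s["time_s"],2),np.round(s["ft_torque"][2],3),np.round(s["wrist_force"],1),round(s["finger_gap"],4))
    if abs(s["ft_torque"][2])>.8: break
sleep(.3);shot("seat")
E
```

```text
False [ 0.6135186  -0.18313569  0.08165905]
0.009322110544712065 [ 0.61326303 -0.18282739  0.08158529] [-0.6539542   1.47624658  2.32735435] [ 0.14461923  0.16952993 -0.05422874]
95.0 95.1 18.36 -0.017 [-1.2  1.6  4.4] 0.0093
90.0 90.2 18.61 -0.024 [-1.   1.2  6.7] 0.0094
85.0 85.3 18.86 -0.081 [-1.3  1.6  6.3] 0.009
80.0 80.3 19.11 -0.01 [-2.2  1.9  6.6] 0.0095
75.0 75.3 19.36 -0.058 [-2.5  2.5  6.4] 0.0092
70.0 70.3 19.61 -0.05 [-2.   3.   6.3] 0.0093
65.0 65.3 19.86 -0.071 [-2.1  3.5  5.9] 0.0094
60.0 60.3 20.11 -0.029 [-1.6  3.1  6.7] 0.0097
55.0 55.3 20.36 -0.082 [-1.7  2.7  6.5] 0.0092
50.0 50.3 20.61 -0.014 [-1.5  1.9  6.1] 0.0093
45.0 45.3 20.86 -0.104 [-2.1  2.3  6.5] 0.0094
40.0 40.4 21.11 -0.018 [-1.6  3.1  6.7] 0.0091
35.0 35.4 21.36 -0.05 [-1.   3.2  6.6] 0.0095
30.0 30.4 21.61 -0.086 [-1.2  3.   6. ] 0.0093
25.0 25.4 21.86 -0.024 [-1.3  3.6  6. ] 0.0093
20.0 20.4 22.11 0.003 [-0.6  2.9  6.4] 0.0095
19.2 19.6 22.36 -0.067 [-0.2  3.1  6.5] 0.0096
17 17.7 22.61 0.903 [-0.9  3.2  7.4] 0.0091
```

The torque jumped to 0.9 N m at 17.7°, which is the hard stop where expected. Next is the quarter-turn back-off, keeping the grip.

```bash
python3 - <<'E'
from h import *
w=[.6131,-.1832];z=.081
for a in list(np.arange(20,109,6))+[109]:
    move_l([*w,z],down(np.deg2rad(a)),feed=.05)
sleep(.5);s=sense();zz=np.array(s["tcp_rot"])[:,2];print(np.rad2deg(np.arctan2(zz[1],zz[0])),s["time_s"],s["ft_torque"],s["wrist_force"],s["finger_gap"],np.abs(s["qd"]).max())
p,d,_=shot("end");q,_=camera("top");f,_=camera("scene")
cv2.imwrite("pics/endv.png",np.hstack([cv2.resize(p[...,::-1],(400,300)),cv2.resize(f[170:320,150:350,::-1],(400,300))]))
E
```

```text
109.38788470902524 27.575 [0.34590043 0.46771354 0.05601328] [-1.96377359  2.28517073  7.56772409] 0.009262083594613097 0.002303631544091205
```

View pics/endv.png

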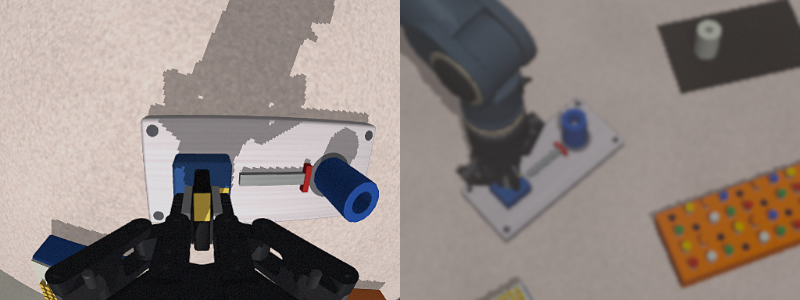

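The wrist view shows the wing held between the pads at (202,205), perpendicular to the plate's long axis, and the sleeve down on the pin at (350,190). Handing in.

```bash
python3 -c "
from rig import *
print(finish_job(),sense()['finger_gap'])"
```

```text
the job is handed in; nothing more can be done
the job is handed in; nothing more can be done
```

I slid the blue sleeve fully down over the gauge pin and let go of it. I then turned the thumbscrew clockwise to its stop, backed it off a quarter turn, and handed in at about 28 s with the fingers still gripping it.

- **Sleeve:** its top measured about 75–76 mm above the bench (76 mm expected) and about 1.3 mm off the pin's axis. It went down without touching the pin. One circle fit on the held sleeve was spoiled by other blue points, so I ignored it.
- **Seating:** the torque rose from about 0.05 to 0.9 N m at a jaw angle of 17.7°. I expected the stop at 19.2°.
- **Back-off:** the jaws ended at 109.4°, which puts the joint at about 2.43 rad. The finger gap was 9.3 mm on the 10 mm wing, with a 50 N grip setting and the arm still.
- **Other objects:** the white sleeve looked in place in the last pictures. I saw the two bottles in place after placing the sleeve. The jar and timer were last seen before the pick, and I did not measure any of these again at the end.

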